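Uncover the gearbox oil port

TASK

The oil in the gearbox is to be checked. On top of the gearbox a flat steel cover with one round end is held by a single screw and hides the oil port: swing it sideways around its screw, either way, until no part of it lies over the port any more, and leave it there. Leave the cover on the motor's terminal box shut.

Things in the scene. Friction and masses are not known exactly. Their poses are not given: they have to be found in the camera images.
- oil_cover (a joint): Angle of the oil-port cover about its screw, rad: 0 = centred over the port, positive = anticlockwise from above, stops at -1.75 and +1.75. The 28 mm port is all clear beyond 0.68 rad either way. Flat 4 mm steel plate: a disc 44 mm across round the knob and a 24 mm wide neck to the screw. Light friction (1.5 N at the knob) holds it wherever it is left; nothing is in its way on either side.
- oil_cover_knob (a point): Centre, half-way up, of the upright round steel knob on the cover's disc: 16 mm in diameter, 30 mm tall, foot at 105 mm and top at 135 mm above the table. Fixed to the cover, it moves on a circle of 55 mm radius about the screw; pinch it from above or push it sideways. Its x axis points from knob to screw.
- oil_cover_screw (a point): Pivot axis of the cover, at the cover's top, 105 mm up; hexagon head 15 mm across, 6 mm high. Axes of the gearbox: the port lies 55 mm along -x, z is up. The gearbox is a fixed green ribbed block, 200 x 160 mm, flat top 100 mm up, with a flange and shaft at its +x end; its top reaches 55 mm along +x, 145 mm along -x and 80 mm to either side of the screw.
- terminal_cover (a joint): Angle of the other cover, rad, 0 = shut, positive = anticlockwise from above: a square-cornered steel plate 62 x 46 mm with a short stub (14 mm across, 18 mm tall) on the terminal box on top of the round green electric motor (230 x 120 mm, fixed, on the other half of the bench); plate 150 mm up, stub's top 172 mm up. To be left alone.

How it is judged:
By the outcome, as a careful person would: the job done as asked, in the order asked, and still so for the second after the job is handed in, with the robot touching nothing.
It also fails if it takes over 29 s, if anything falls off the work surface, if the arm or the gripper's body presses on something with over 40 N, if the wrist force passes 120 N, or if a joint passes its speed limit or range.

ROBOT

A 6-joint arm with a two-finger parallel gripper is mounted at the origin on the work surface. World frame = base frame: x ahead of the robot, y to its left, z up, the work surface at z = 0. Lengths are in mm, angles in rad, forces in N, time in s.
With the tool pointing down it reaches from about 325 to 775 mm from the base axis. Payload 5.5 kg.
Tool frame: the origin (TCP) lies midway between the tips of the shut fingers; the grasp point (between the pads) lies 19 mm behind it; y points along the fingers, x is the direction in which the jaws open and shut, and the axes are right-handed (so a half turn about y gives the same grasp; the last joint's range is limited). The gripper opens to 85 mm and grips with 20 to 120 N. Pads are 22 mm wide; open, the fingers measure 114 mm over their backs; the gripper's body (76 mm by 85 mm) begins 54 mm behind the grasp point. The pads swing forward as they close: fully open they stand 13 mm farther back than shut.
Start: joints at [1.103, 0.091, 1.231, -0, 1.82, -0.057], TCP at [239.612, 550.093, 231.275] pointing down, gripper open.
Joint ranges: [-2.87, 2.87], [-0.86, 2.18], [0.17, 2.46], [-1.51, 4.65], [0.06, 2.69], [-2.65, 2.65]. Speed limits (rad/s): [2.57, 2.57, 3.01, 3.14, 3.14, 3.14].

INTERFACE

Orientations are given as a 3x3 rotation matrix whose columns are the frame's x, y, z axes.
In Python, from plant import robot gives the robot as it stands. The module is installed in compiled form; this text tells all that it offers.
- The arm moves only by the tool send_rows, never from a script. Its argument "targets" is a list of rows, each a list of 3 entries, a list of its own where there are three numbers: the turn, a rotation vector about the tool's x, y, z in units of 6 degrees (1.0 is 6 degrees), then the shift along the tool's x, y, z in m, then the opening, from 0 (shut) to 1 (fully open). A call has 1 to 8 rows; each row shifts and turns the pose as measured when the row begins, along the tool's axes as they then stand; what a row does not reach is not made up. A row lasts 1/12 s, in which the tool goes at most 41.7 mm and 7.16 degrees, less where a joint would pass 70% of its speed; a pose out of reach is approached as far as the arm can. A call with a gripper value outside its range is refused whole. The fingers move at their own pace and stop on an object; the grip force is fixed at half the most. Time passes only in rows, so rows that do not move let the fingers close. It gives the time, the measured TCP pose, the force and the opening at its end, in the units of the state.
- robot.get_obs(): the state, without advancing time (a new reading comes with each control period).
- robot.camera(name): name is "side" or "top"; returns (picture, depth): 384x512x3 uint8, red, green, blue; 384x512 float32, mm along the optical axis (not along the pixel's ray), 0 where there is no reading.
- robot.calibration(name): a dict with "fx", "fy", "cx", "cy" (pixels), "R" (3x3) and "t" (3): a world point X has camera coordinates R X + t. Camera axes: x right, y down, z forward; pixel columns grow to the right and rows downward; lengths in mm; the calibration is good to about 2 mm. A picture is of the moment at which its call begins. calibration takes no time and is no camera call.
- robot.sign_off(): hands the job in, once; it reports no verdict.
Trained networks look in the newest picture that a camera, given by its name, has taken for a name from the list of things; names that differ only in an ending like _2 or _b are one class to them, and where a whole thing is asked for, a point or a joint stands for the part that bears it (a point fixed in the world has none). Each returns a list of dicts, best first, with "score" (0 to 1); they miss things now and then, are a little off and sometimes report something else, mostly with a low value. They report only what shows in the picture. A call takes as long as a camera call.
- robot.cut_out(label, camera): "pixels" (384x512 bool, what is visible of it) and "point" ([row, column] in pixels, amid what is visible of it).
- robot.landmark_of(label, camera): "point" ([row, column] in pixels: a listed point, or the origin of a listed thing).
The state is a dict: "time_s": time; "q": joint angles; "qvel": joint speeds; "effort": joint torques, N m; "eef_pos": TCP position; "orientation": TCP orientation; "wrist_force": force on the tool from outside, world axes, zero at the start; "moment": the same for the moment, N m; "grip_width": opening from 0.0 (shut) to 1.0 (fully open).
Only numpy, scipy, OpenCV 4.12 (cv2) and the standard library are available. Lean on these libraries where they do the work, as an engineer would, in place of code of your own. Each camera call takes 0.05 s, during which the arm holds its last target.

## Working session

There is one attempt and no reset: what is moved stays moved. The work goes in short steps, Python scripts to look and compute and a tool call to move; the robot and the scene stay as the last step left them, time stands still between calls to the robot, and variables do not carry over. Pictures are saved under pics/ and viewed, and the job is handed in when it is done.

Besides the shell and the picture viewer there is one more tool, called after "Request:" as name(argument=value, ...), one argument or row to a line, values as JSON. send_rows: Moves the arm, as the interface text tells. Its arguments: {"type":"object","properties":{"targets":{"type":"array"}},"required":["targets"]}

```bash
mkdir -p pics
cat > h.py <<'E'
import numpy as np,cv2
from plant import robot
def back(c,rc,d):
    K=robot.calibration(c);r,cc=rc
    p=np.array([(cc-K['cx'])/K['fx']*d,(r-K['cy'])/K['fy']*d,d])
    return np.array(K['R']).T@(p-np.array(K['t']))
def tri(obs):
    A=[];b=[]
    for c,(r,cc) in obs:
        K=robot.calibration(c);R=np.array(K['R']);t=np.array(K['t'])
        d=R.T@np.array([(cc-K['cx'])/K['fx'],(r-K['cy'])/K['fy'],1]);d/=np.linalg.norm(d);o=-R.T@t
        P=np.eye(3)-np.outer(d,d);A.append(P);b.append(P@o)
    x=np.linalg.lstsq(np.vstack(A),np.hstack(b),rcond=None)[0]
    return x
E
python3 - <<'E'
from h import *
L={}
for c in("side","top"):
    im,d=robot.camera(c);cv2.imwrite(f"pics/{c}1.png",im[:,:,::-1]);np.save(f"{c}_d.npy",d)
    for n in("oil_cover_knob","oil_cover_screw"):
        for k in robot.landmark_of(n,c)[:3]:
            r,cc=k['point'];dd=d[int(round(r)),int(round(cc))]
            print(c,n,k['score'],k['point'],back(c,(r,cc),dd).round(1)); L.setdefault((c,n),k['point'])
for n in("oil_cover_knob","oil_cover_screw"):
    if ("side",n) in L and ("top",n) in L: print(n,tri([(c,L[c,n]) for c in("side","top")]).round(1))
for c in("side","top"):
    for n in ("oil_cover","terminal_cover"):
        for k in robot.cut_out(n,c)[:2]: print(c,n,k['score'],k['point'],k['pixels'].sum())
o=robot.get_obs();print(o['time_s'],o['eef_pos'],np.round(o['orientation'],3),o['grip_width'])
E
```

```text
side oil_cover_knob 0.72 [286.7, 296.9] [493.5 199.4 120.8]
side oil_cover_screw 0.58 [275.7, 264.0] [538.8 176.  110.9]
top oil_cover_knob 0.77 [236.9, 129.2] [492.  182.7 129.6]
top oil_cover_screw 0.76 [203.8, 141.6] [544.7 170.9 108.9]
oil_cover_knob [492.6 187.9 109.7]
oil_cover_screw [542.1 171.3 106.5]
side oil_cover 0.7 [284.0, 294.5] 1323
side terminal_cover 0.67 [139.5, 290.9] 343
top oil_cover 0.82 [228.5, 132.0] 1081
top terminal_cover 0.8 [207.5, 387.6] 1222
top terminal_cover 0.45 [226.3, 133.7] 975
0.5 [239.60756636 550.09217989 231.23771553] [[ 0.399 -0.    -0.917]
 [ 0.917 -0.     0.399]
 [-0.    -1.     0.   ]] 1.0019863490834626
```

View pics/side1.png

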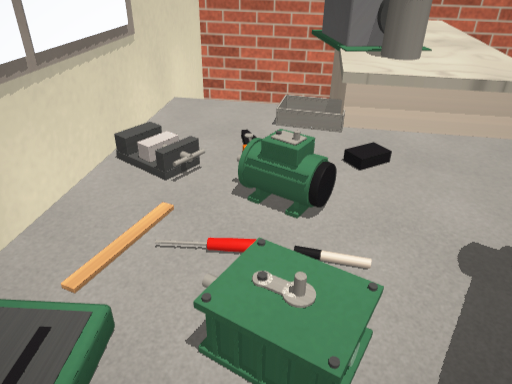

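View pics/top1.png

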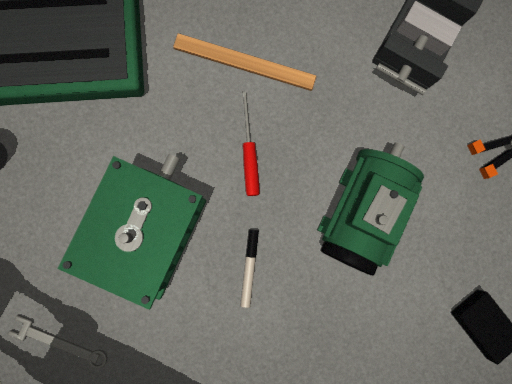

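The side view shows the knob at about (row 285, col 300) and the screw at (276, 263). The top view shows the knob at about (237, 129) and the screw at (206, 142). The motor is on the right side of the top view, well clear. Next I'll refine the knob and screw positions from the depth data.

Run:
```python
from h import *
for c,(r0,c0) in(("side",(286,298)),("top",(237,129))):
    d=np.load(f"{c}_d.npy");P=[]
    for r in range(r0-30,r0+30):
        for q in range(c0-45,c0+30):
            if d[r,q]>0:P.append(back(c,(r,q),d[r,q]))
    P=np.array(P);print(c,"top plane",np.median(P[:,2]))
    k=P[(P[:,2]>116)&(P[:,2]<150)];print(len(k),np.median(k,0).round(1),k.min(0).round(1),k.max(0).round(1))
    t=k[k[:,2]>130];print("knobtop",len(t),t.mean(0).round(1) if len(t) else '')
    im=cv2.imread(f"pics/{c}1.png")[r0-50:r0+30,c0-50:c0+50];cv2.imwrite(f"pics/{c}z.png",cv2.resize(im,None,fx=5,fy=5,interpolation=2))
o=robot.get_obs();print(o['time_s'])
```

```text
Traceback (most recent call last):
  File "h.py", line 4, in back
    K=robot.calibration(c);r,cc=rc
ValueError: time passes only in moves, steps and waits
```

```bash
python3 - <<'E'
s=open('h.py').read().replace("robot.calibration(c)","cal(c)").replace("def back","import functools\n@functools.lru_cache(None)\ndef cal(c): return robot.calibration(c)\ndef back")
open('h.py','w').write(s)
E
python3 - <<'E'
from h import *
for c,(r0,c0) in(("side",(286,298)),("top",(237,129))):
    d=np.load(f"{c}_d.npy");P=[]
    for r in range(r0-30,r0+30):
        for q in range(c0-45,c0+30):
            if d[r,q]>0:P.append(back(c,(r,q),d[r,q]))
    P=np.array(P);print(c,"top plane",np.median(P[:,2]))
    k=P[(P[:,2]>116)&(P[:,2]<150)];print(len(k),np.median(k,0).round(1),k.min(0).round(1),k.max(0).round(1))
    t=k[k[:,2]>130];print("knobtop",len(t),t.mean(0).round(1) if len(t) else '')
    im=cv2.imread(f"pics/{c}1.png")[r0-50:r0+30,c0-50:c0+50];cv2.imwrite(f"pics/{c}z.png",cv2.resize(im,None,fx=5,fy=5,interpolation=2))
o=robot.get_obs();print(o['time_s'])
E
```

```text
side top plane 99.05694241895037
207 [490.4 197.5 130.1] [482.6 185.1 116.1] [498.2 201.  135.4]
knobtop 105 [490.4 194.  133.2]
top top plane 99.14706797951905
106 [491.  189.1 133. ] [483.9 183.  116.7] [497.9 199.2 136.7]
knobtop 84 [490.9 190.6 133.3]
0.5
```

View pics/sidez.png

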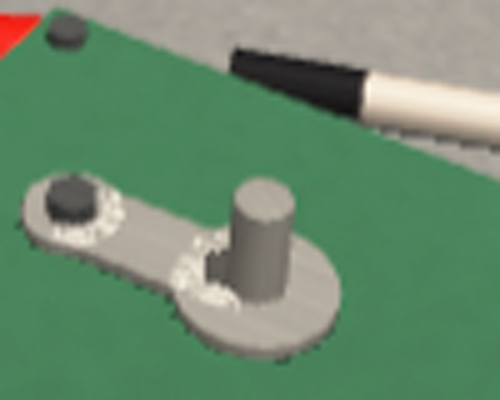

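View pics/topz.png

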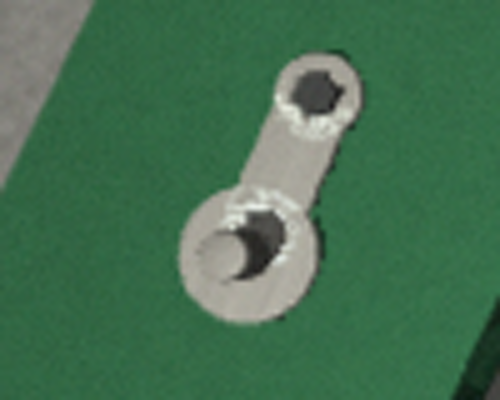

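Both views agree on the knob: it's at about (490.5, 192) with its top at 134. The screw is at about (541, 171), so the radius is 54.7 mm against the stated 55. The tool's z axis already points from screw to knob to within 1°, so I can go straight there.

Request:
send_rows(
  targets=[
    [[0, 0, 0], [-0.019, 0, -0.031], 0.5],
    [[0, 0, 0], [-0.019, 0, -0.031], 0.5],
    [[0, 0, 0], [-0.019, 0, -0.031], 0.5],
    [[0, 0, 0], [-0.019, 0, -0.031], 0.5],
    [[0, 0, 0], [-0.019, 0, -0.031], 0.5],
    [[0, 0, 0], [-0.019, 0, -0.031], 0.5],
    [[0, 0, 0], [-0.019, 0, -0.031], 0.5],
    [[0, 0, 0], [-0.019, 0, -0.031], 0.5],
  ],
)

```text
time_s: 1.17
eef_pos: [408.1, 308.4, 229.2]
orientation: [[0.386, -0.001, -0.922], [0.922, 0.001, 0.386], [0.001, -1.0, 0.002]]
wrist_force: [0.0, 1.2, -0.1]
grip_width: 0.497
```

Request:
send_rows(
  targets=[
    [[0, 0, 0], [-0.015, 0, -0.024], 0.5],
    [[0, 0, 0], [-0.015, 0, -0.024], 0.5],
    [[0, 0, 0], [-0.015, 0, -0.024], 0.5],
    [[0, 0, 0], [-0.015, 0, -0.024], 0.5],
    [[0, 0, 0], [-0.015, 0.02, -0.024], 0.5],
    [[0, 0, 0], [0, 0.02, 0], 0.5],
    [[0, 0, 0], [0, 0, 0], 0.5],
  ],
)

```text
time_s: 1.75
eef_pos: [497.3, 179.2, 190.8]
orientation: [[0.395, 0.006, -0.919], [0.919, 0.001, 0.395], [0.003, -1.0, -0.005]]
wrist_force: [-0.6, -0.2, -1.2]
grip_width: 0.503
```

Request:
send_rows(
  targets=[
    [[0, 0, 0], [0.009, 0.0, 0.011], 0.5],
    [[0, 0, 0], [0, 0.02, 0], 0.5],
    [[0, 0, 0], [0, 0, 0], 0.5],
  ],
)

```text
time_s: 2.0
eef_pos: [490.7, 191.6, 171.5]
orientation: [[0.397, 0.006, -0.918], [0.918, 0.001, 0.397], [0.003, -1.0, -0.005]]
wrist_force: [-1.2, 0.3, -0.7]
grip_width: 0.497
```

Run:
```python
from h import *
for c,(r0,c0) in(("side",(286,298)),("top",(237,129))):
    im,d=robot.camera(c);im=im[:,:,::-1][max(0,r0-90):r0+60,max(0,c0-100):c0+100];cv2.imwrite(f"pics/{c}2.png",cv2.resize(im,None,fx=3.4,fy=3.4,interpolation=2))
o=robot.get_obs();print(o['time_s'],o['eef_pos'],o['wrist_force'])
```

```text
2.1 [492.03766377 192.16497095 175.88620752] [0.88657125 0.03428438 0.53783614]
```

View pics/side2.png

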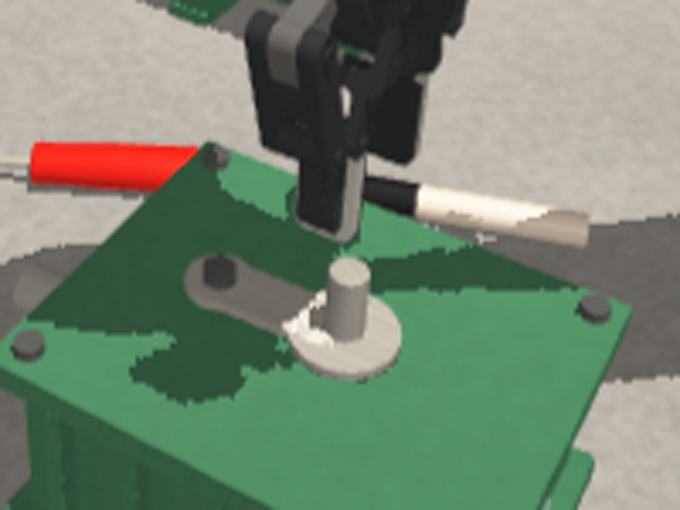

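View pics/top2.png

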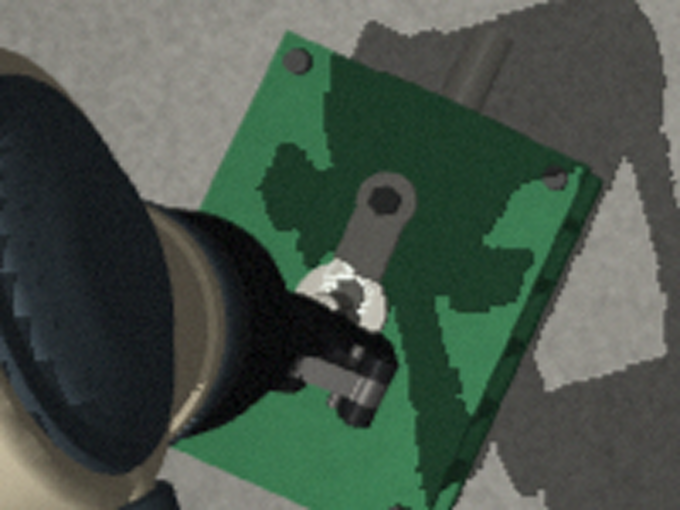

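Run:
```python
from h import *
def pj(c,X):
    K=cal(c);p=np.array(K['R'])@X+np.array(K['t']);return np.array([K['fy']*p[1]/p[2]+K['cy'],K['fx']*p[0]/p[2]+K['cx']])
o=robot.get_obs();P=np.array(o['eef_pos']);R=np.array(o['orientation']);print(o['time_s'],P,R[:,0])
for c,(r0,c0) in(("side",(286,298)),("top",(237,129))):
  off=np.array([max(0,r0-90),max(0,c0-100)])
  for n,X in(("tcp",P),("+x tip",P+25*R[:,0]-5*R[:,1]),("-x tip",P-25*R[:,0]-5*R[:,1]),("knobtop",np.array([490.5,192,135])),("knobfoot",np.array([490.5,192,105]))):
    print(c,n,((pj(c,X)-off)*3.4).round())
  print(-np.array(cal(c)['R']).T@cal(c)['t'])
```

```text
2.1 [492.03766377 192.16497095 175.88620752] [0.39710342 0.91774285 0.00754471]
side tcp [181. 352.]
side +x tip [208. 320.]
side -x tip [134. 384.]
side knobtop [267. 348.]
side knobfoot [326. 343.]
[492.05367059 573.15492629 481.14550173]
top tcp [307. 289.]
top +x tip [283. 231.]
top -x tip [332. 340.]
top knobtop [309. 316.]
top knobfoot [308. 334.]
[505.70699809  11.34278276 794.22724462]
```

The side view shows the near finger just on the +y side of the knob, level with it. The projected knob matches the picture to within 2 pixels. I'll lower around the knob.

Request:
send_rows(
  targets=[
    [[0, 0, 0], [0, 0.015, 0], 0.5],
    [[0, 0, 0], [0, 0.015, 0], 0.5],
    [[0, 0, 0], [0, 0.015, 0], 0.5],
    [[0, 0, 0], [0, 0, 0], 0.5],
  ],
)

```text
time_s: 2.43
eef_pos: [495.1, 194.5, 138.9]
orientation: [[0.395, 0.023, -0.919], [0.919, 0.007, 0.395], [0.016, -1.0, -0.019]]
wrist_force: [-0.3, -0.1, -0.5]
grip_width: 0.502
```

Run:
```python
from h import *
im,d=robot.camera("side");im=im[:,:,::-1][196:346,198:398];cv2.imwrite("pics/side3.png",cv2.resize(im,None,fx=3.4,fy=3.4,interpolation=2))
o=robot.get_obs();print(o['time_s'],o['eef_pos'],o['wrist_force'])
```

```text
2.4833 [495.75665561 194.76888559 140.94832326] [ 0.62228896  0.49523901 -0.26070472]
```

View pics/side3.png

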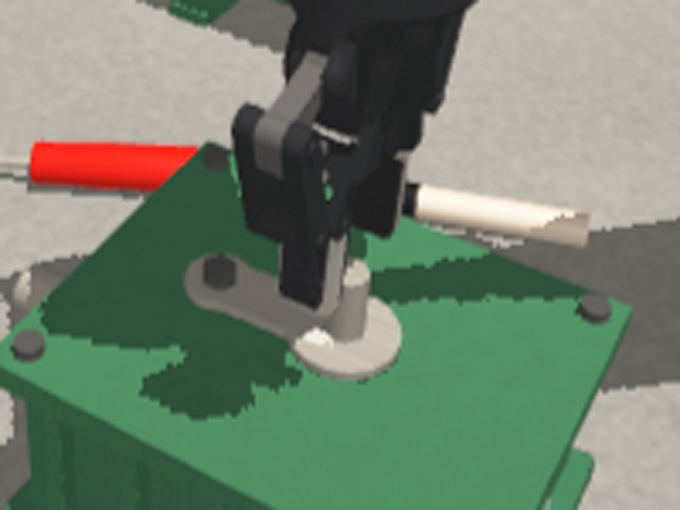

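The fingers straddle the knob. The TCP has drifted about 5 mm toward the screw and tilted slightly, so I'll correct both and keep lowering.

Request:
send_rows(
  targets=[
    [[0.2, 0, 0.15], [-0.003, 0.004, 0.005], 0.5],
    [[0, 0, 0], [0, 0.012, 0.001], 0.5],
    [[0, 0, 0], [0, 0, 0], 0.5],
  ],
)

```text
time_s: 2.73
eef_pos: [490.3, 195.3, 129.1]
orientation: [[0.394, 0.004, -0.919], [0.919, 0.003, 0.394], [0.005, -1.0, -0.003]]
wrist_force: [-0.3, -0.3, -1.6]
grip_width: 0.501
```

Run:
```python
from h import *
im,d=robot.camera("side");im=im[:,:,::-1][196:346,198:398];cv2.imwrite("pics/side4.png",cv2.resize(im,None,fx=3.4,fy=3.4,interpolation=2))
o=robot.get_obs();print(o['time_s'],o['eef_pos'],o['wrist_force'])
```

```text
2.7833 [490.78543631 195.3955662  130.56076904] [-0.02585414  0.2422176   0.64916739]
```

View pics/side4.png

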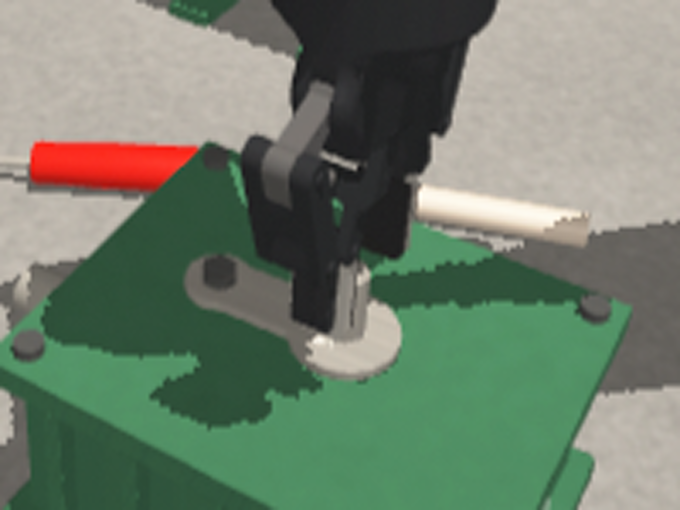

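Request:
send_rows(
  targets=[
    [[0, 0, 0], [-0.003, 0.008, -0.001], 0.5],
    [[0, 0, 0], [0, 0.003, 0], 0.28],
    [[0, 0, 0], [0, 0, 0], 0.28],
    [[0, 0, 0], [0, 0, 0], 0.28],
  ],
)

```text
time_s: 3.12
eef_pos: [491.1, 192.0, 119.6]
orientation: [[0.394, 0.008, -0.919], [0.919, 0.004, 0.394], [0.007, -1.0, -0.006]]
wrist_force: [-1.0, 0.9, -0.1]
grip_width: 0.276
```

Centred with a loose cage and no contact. Now I'll start swinging anticlockwise, moving along the arc.

Request:
send_rows(
  targets=[
    [[0, -1, 0], [-0.006, 0, 0], 0.28],
    [[0, -1, 0], [-0.006, 0, 0], 0.28],
    [[0, -1, 0], [-0.006, 0, 0], 0.28],
    [[0, -1, 0], [-0.006, 0, 0], 0.28],
  ],
)

```text
time_s: 3.45
eef_pos: [485.9, 170.0, 119.8]
orientation: [[-0.03, 0.01, -0.999], [1.0, 0.007, -0.03], [0.007, -1.0, -0.011]]
wrist_force: [1.2, 1.7, -1.4]
grip_width: 0.279
```

Request:
send_rows(
  targets=[
    [[0, -1, 0], [-0.006, 0, 0], 0.28],
    [[0, -1, 0], [-0.006, 0, 0], 0.28],
    [[0, -1, 0], [-0.006, 0, 0], 0.28],
    [[0, -1, 0], [-0.006, 0, 0], 0.28],
  ],
)

```text
time_s: 3.78
eef_pos: [490.8, 147.5, 120.2]
orientation: [[-0.455, 0.012, -0.891], [0.891, 0.011, -0.455], [0.004, -1.0, -0.016]]
wrist_force: [0.4, 2.1, -1.0]
grip_width: 0.278
```

Request:
send_rows(
  targets=[
    [[0, -1, 0], [-0.006, 0, 0], 0.28],
    [[0, -1, 0], [-0.006, 0, 0], 0.28],
    [[0, -1, 0], [-0.006, 0, 0], 0.28],
    [[0, -1, 0], [-0.006, 0, 0], 0.28],
    [[0, 0, 0], [0, 0, 0], 0.28],
  ],
)

```text
time_s: 4.2
eef_pos: [505.0, 128.6, 120.3]
orientation: [[-0.794, 0.011, -0.608], [0.608, 0.015, -0.794], [0.0, -1.0, -0.019]]
wrist_force: [-0.1, -0.0, 0.1]
grip_width: 0.277
```

Run:
```python
from h import *
for c,(r0,c0) in(("side",(286,298)),("top",(237,129))):
    im,d=robot.camera(c);im=im[:,:,::-1][max(0,r0-90):r0+60,max(0,c0-100):c0+100];cv2.imwrite(f"pics/{c}5.png",cv2.resize(im,None,fx=3.4,fy=3.4,interpolation=2))
o=robot.get_obs();print(o['time_s'],o['eef_pos'],o['wrist_force'])
```

```text
4.3 [504.6960597  128.98062922 120.37494437] [0.09198004 0.02051142 0.02882716]
```

View pics/side5.png

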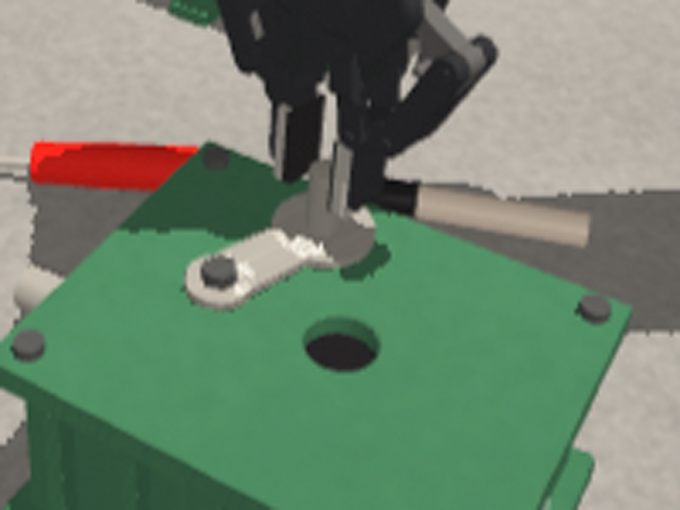

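View pics/top5.png

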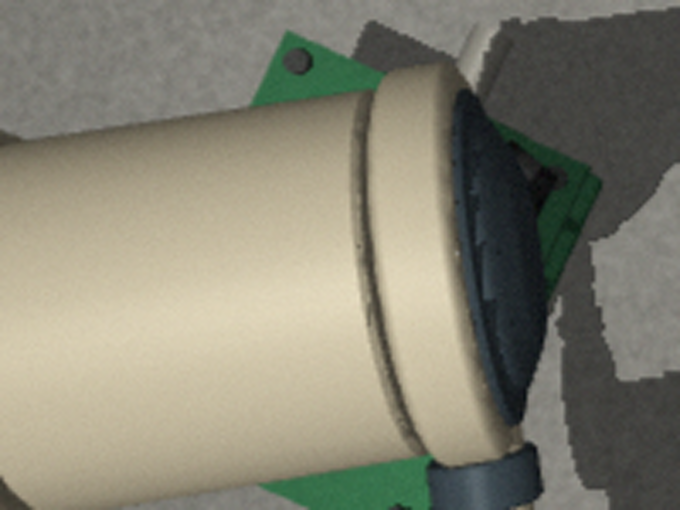

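The side view shows the port fully uncovered at (345, 342), with the disc well away at about (225, 325). I'll open the fingers and lift straight up.

Request:
send_rows(
  targets=[
    [[0, 0, 0], [0, 0, 0], 0.5],
    [[0, 0, 0], [0, 0, 0], 0.5],
    [[0, 0, 0], [0, 0, 0], 0.5],
    [[0, 0, 0], [0, -0.01, 0], 0.5],
    [[0, 0, 0], [0, -0.02, 0], 0.5],
    [[0, 0, 0], [0, -0.03, 0], 0.5],
    [[0, 0, 0], [0, -0.03, 0], 0.5],
    [[0, 0, 0], [0, -0.03, 0], 0.5],
  ],
)

```text
time_s: 4.97
eef_pos: [499.0, 127.6, 238.1]
orientation: [[-0.784, -0.004, -0.621], [0.621, 0.012, -0.784], [0.01, -1.0, -0.007]]
wrist_force: [0.8, 0.4, 1.0]
grip_width: 0.5
```

Request:
send_rows(
  targets=[
    [[0, 0, 0], [0.0, 0, 0.03], 0.5],
    [[0, 0, 0], [0, 0, 0.03], 0.5],
    [[0, 0, 0], [0, 0, 0.03], 0.5],
    [[0, 0, 0], [0, 0, 0.02], 0.5],
    [[0, 0, 0], [0, 0, 0], 0.5],
    [[0, 0, 0], [0, 0, 0], 0.5],
  ],
)

```text
time_s: 5.47
eef_pos: [431.1, 39.9, 252.9]
orientation: [[-0.783, 0.019, -0.622], [0.622, 0.014, -0.783], [-0.006, -1.0, -0.022]]
wrist_force: [0.0, -0.1, 0.2]
grip_width: 0.497
```

Run:
```python
from h import *
L={}
for c in("side","top"):
    im,d=robot.camera(c);cv2.imwrite(f"pics/{c}6.png",im[:,:,::-1])
    for n in("oil_cover_knob","oil_cover_screw"):
        for k in robot.landmark_of(n,c)[:1]:
            r,cc=k['point'];print(c,n,k['score'],k['point'],back(c,(r,cc),d[int(round(r)),int(round(cc))]).round(1))
o=robot.get_obs();print(o['time_s'],o['eef_pos'],o['wrist_force'],np.abs(o['qvel']).max())
```

```text
side oil_cover_knob 0.56 [257.8, 292.1] [504.  142.1 118.6]
side oil_cover_screw 0.83 [274.8, 265.2] [537.6 172.4 109.4]
top oil_cover_knob 0.63 [232.0, 167.7] [500.4 125.8 119.5]
top oil_cover_screw 0.58 [204.6, 143.1] [543.4 168.3 109.8]
5.7667 [431.50126987  40.86411175 251.22306529] [-0.16070144  0.29556501  0.0440161 ] 0.002752875511156083
```

View pics/side6.png

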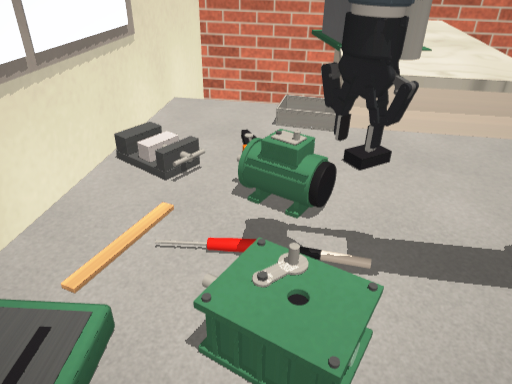

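View pics/top6.png

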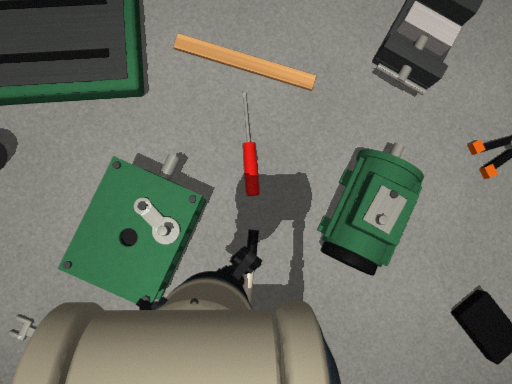

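Both views show the port open: side at (297, 298), top at (237, 128). The cover is well to one side and the arm is clear and still. The terminal cover looks unchanged at (209, 383) in the top view.

```bash
python3 -c "
from plant import robot
print(robot.sign_off())"
```

```text
the job is handed in; nothing more can be done
None
```

The oil port is uncovered, and I handed the job in at about 5.8 s of the 29 s allowed. I put the gripper loosely around the cover's knob, swung it anticlockwise about its screw along the arc, then opened the fingers and moved the arm away.

- **Cover position:** from the pictures and the measured knob position, the cover swung about 1.15 rad, past the 0.68 rad needed. Both cameras show the whole port hole free.
- **Terminal cover:** it looks unchanged in the final pictures, and the arm never went near it.
- **Forces:** the wrist force read after each move was never more than about 3 N. The arm was still and touching nothing when I handed in.
- **Disagreements:**
    - The two cameras' estimates of the final knob position differ by up to 16 mm in y. The 1.15 rad is from their rough average, and either one alone is still well past 0.68 rad.
    - The tool drifted up to 5 mm while lowering, which I corrected before swinging.

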